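Flip the cap plate over onto the inspection stage

TASK

Push the flat cap plate along the bench against the low front wall of the inspection stage until it tips up on its front edge, and keep pushing so that it flips over and comes to rest flat on top of the stage with its round pockets facing up. Only push it with the fingertips: do not pick it up, its front edge must stay down at the wall while it tips. Leave the two loose caps and the roll of labels where they stand.

Things in the scene. Friction and masses are not known exactly. Their poses are not given: they have to be found in the camera images.
- stage: Fixed plain steel block 130 mm long (its x) x 110 mm wide (its y), top 14 mm above the bench; a fence 12 mm high, 8 mm thick stands on the top along its +x end. Origin: centre of its underside, on the bench. Its x axis points away from the plate: the pushing direction. The low wall is its upright front face at x = -65 mm, 14 mm high.
- plate: Loose flat grey plastic plate, 92 mm long (its x) x 96 mm wide (its y) x 12 mm thick, 0.08 to 0.17 kg, lying on the bench before the stage, its x axis roughly along the stage's. Front (+x, towards the stage) and back (-x) edges are rounded, radius 6 mm. Origin: centre of the face that lies on the bench at the start; z points out of the other, plain face: down once flipped.
- plate_mid (a point): Centre of the plate, half-way through its thickness (6 mm above the bench at the start). The face on the bench has four round pockets 18 mm wide, 5 mm deep, at x = +-22, y = +-32 mm of the plate; the strip between them is smooth.
- plate_front (a point): Middle of the plate's front rounded edge (46 mm from the centre, towards the stage), half-way up. The plate tips about this edge.
- plate_back (a point): Middle of the plate's back rounded edge (46 mm from the centre, away from the stage), half-way up. Here the fingertips push; the rubbing of a rising fingertip also raises this edge.
- near_cap: Bystander: loose red screw cap 38 mm wide, 34 mm tall, standing beside the plate. Origin: centre of its underside.
- far_cap: Bystander: loose white screw cap 38 mm wide, 34 mm tall, standing behind the stage. Origin: centre of its underside.
- labels: Bystander: loose roll of labels, 59 mm wide, 30 mm tall, lying beside the stage. Origin: centre of its underside.

How it is judged:
By the outcome, as a careful person would: the job done as asked, in the order asked, and still so for the second after the job is handed in, with the robot touching nothing.
It also fails if it takes over 51 s, if anything falls off the work surface, if the arm or the gripper's body presses on something with over 40 N, if the wrist force passes 120 N, or if a joint passes its speed limit or range.

ROBOT

A 6-joint arm with a two-finger parallel gripper is mounted at the origin on a cart in front of the work surface, level with it; the furniture and walls round the work are solid. World frame = base frame: x ahead of the robot, y to its left, z up, the work surface at z = 0. Lengths are in m, angles in rad, forces in N, time in s.
With the tool pointing down it reaches from about 0.35 to 0.85 m from the base axis. Payload 8.1 kg.
Tool frame: the origin (TCP) lies at the centre of the arm's flange, where the gripper is bolted on; the fingertips stand 186 mm ahead of it and the grasp point (between the pads) lies 167 mm ahead of it; z points along the fingers, y is the line along which they close (so a half turn about z gives the same grasp; the last joint's range is limited). The gripper opens to 93 mm and grips with 3 to 60 N. Pads are 15 mm wide; open, the fingers measure 128 mm over their backs; the gripper's body (75 mm by 188 mm) begins 65 mm behind the grasp point.
Start: joints at [-1.408, 0.13, 1.488, -0, 1.523, -0.085], TCP at [0.147, -0.582, 0.405] pointing down, gripper open.
Joint ranges: [-2.96, 2.96], [-0.89, 2.26], [0.02, 2.5], [-1.34, 4.48], [0, 2.73], [-2.66, 2.66]. Speed limits (rad/s): [2.39, 2.39, 2.79, 3.14, 3.14, 3.14].

INTERFACE

Orientations are given as a unit quaternion [w, x, y, z].
In Python, from workcell import r gives the robot as it stands.
- The arm moves only by the shell command python3 -m handwheel 'ROWS' [FORCE]. ROWS is JSON, one flat list of numbers, 7 for each row, row after row: the shift along the world's x, y, z in mm, then the turn, a rotation vector about the world's x, y, z in degrees, then the opening, from 0 (shut) to 1 (fully open). In form: [dx, dy, dz, ax, ay, az, fingers, dx, dy, dz, ax, ay, az, fingers, ...]. A call has exactly 5 rows; each row shifts and turns the commanded pose from where the row before left it; what a row does not reach is not made up. A row lasts 1/12 s, in which the tool goes at most 41.7 mm and 7.16 degrees, less where a joint would pass 70% of its speed; a pose out of reach is approached as far as the arm can. A call is refused whole if a number of a shift passes 41.7 or a number of a turn 7.16, either way. A call with a gripper value outside its range is refused whole. The fingers move at their own pace and stop on an object; FORCE is the grip in N (left out, the last holds). Time passes only in rows, so rows that do not move let the fingers close, or fill a call up. It gives the time, the measured TCP pose, the force, the opening and the grip force at its end, in the units of the state.
- r.get_state(): the state, without advancing time (a new reading comes with each control period).
- r.capture(name): name is "scene" or "side" or "wrist"; returns (picture, depth): 420x560x3 uint8, red, green, blue; 420x560 float32, m along the optical axis (not along the pixel's ray), 0 where there is no reading.
- r.camera_model(name): a dict with "vfov" (degrees; the focal length in pixels is half the picture's height over the tangent of half this angle, whatever the lens; pixels are square), "cx", "cy" (the principal point, pixels), "rvec" (rotation vector, rad) and "tvec" (3), from world to camera coordinates, as OpenCV has them. Camera axes: x right, y down, z forward; pixel columns grow to the right and rows downward; lengths in m; the calibration is good to about 2 mm. A picture is of the moment at which its call begins: read the wrist's pose just before it. camera_model takes no time and is no camera call; for the wrist camera it gives the pose at the moment of the call.
- r.finish_job(): hands the job in; it is judged then, once.
Trained networks look in the newest picture that a camera, given by its name, has taken for a name from the list of things; names that differ only in an ending like _2 or _b are one class to them, and where a whole thing is asked for, a point or a joint stands for the part that bears it (a point fixed in the world has none). Each returns a list of dicts, best first, with "score" (0 to 1); they miss things now and then, are a little off and sometimes report something else, mostly with a low value. They report only what shows in the picture. A call takes as long as a camera call.
- r.masks_of(target, camera): "mask" (420x560 bool, what is visible of it) and "bbox" ([centre column, centre row, width, height] in pixels, round what is visible of it).
- r.pinpoint(target, camera): "at" ([column, row] in pixels: a listed point, or the origin of a listed thing).
The state is a dict: "clock": time; "joint_pos": joint angles; "joint_velocities": joint speeds; "tau": joint torques, N m; "tool_pos": TCP position; "tool_rot": TCP orientation; "force": force on the tool from outside, world axes, zero at the start; "wrist_torque": the same for the moment, N m; "gripper_width": finger opening in m; "grasp_force": force on a finger pad.
Only numpy, scipy, OpenCV 4.12 (cv2) and the standard library are available. Lean on these libraries where they do the work, as an engineer would, in place of code of your own. Each camera call takes 0.05 s, during which the arm holds its last target. There are 200 camera calls.

## Working session

There is one attempt and no reset: what is moved stays moved. The work goes in short steps, Python scripts to look and compute and a shell command to move; the robot and the scene stay as the last step left them, time stands still between calls to the robot, and variables do not carry over. Pictures are saved under pics/ and viewed, at most 10 in all, crops included, and the job is handed in when it is done.

```bash
mkdir -p pics; ls; cat > h.py <<'E'
import numpy as np, cv2
from workcell import r
def cam(n):
    m=r.camera_model(n); R=cv2.Rodrigues(np.array(m['rvec'],float))[0]; t=np.array(m['tvec'],float)
    f=210/np.tan(np.radians(m['vfov'])/2); return f,m['cx'],m['cy'],R,t
def ray_z(c,px,z):
    f,cx,cy,R,t=c; d=R.T@np.array([(px[0]-cx)/f,(px[1]-cy)/f,1]); o=-R.T@t
    return o+d*(z-o[2])/d[2]
def cloud(c,D):
    f,cx,cy,R,t=c; v,u=np.mgrid[:420,:560]
    P=np.stack([(u-cx)/f*D,(v-cy)/f*D,D],-1); return (P-t)@R
E
python3 - <<'E'
from h import *
for n in ("scene","side"):
    im,D=r.capture(n); cv2.imwrite(f"pics/{n}0.png",im[...,::-1]); c=cam(n); P=cloud(c,D)
    print(n,"cam at",-c[3].T@c[4])
    for t in ("plate","stage","near_cap","far_cap","labels"):
        for m in r.masks_of(t,n)[:1]:
            k=m['mask']&(D>0); Q=P[k]
            print(t,round(m['score'],2),m['bbox'],np.median(Q,0).round(3),np.percentile(Q,2,0).round(3),np.percentile(Q,98,0).round(3))
            if t in("plate","stage"):
                z=np.median(Q[:,2]); T=Q[abs(Q[:,2]-z)<.003]; b=cv2.minAreaRect((T[:,:2]*1000).astype(np.float32)); print('  top rect',z.round(4),b)
    for t,z in(("plate_front",.006),("plate_back",.006),("plate_mid",.006),("stage",0)):
        for p in r.pinpoint(t,n)[:1]: print(t,round(p['score'],2),p['at'],ray_z(c,p['at'],z).round(4))
s=r.get_state(); print(s['clock'],s['tool_pos'],s['tool_rot'],s['gripper_width'])
E
```

```text
pics
scene cam at [ 0.1212369  -0.53174021  0.452854  ]
plate 0.58 [230.2, 207.8, 60.8, 34.0] [0.523 0.15  0.012] [0.48  0.114 0.   ] [0.577 0.2   0.013]
  top rect 0.0116 ((528.2363891601562, 157.7744140625), (98.00774383544922, 91.48220825195312), 1.6563212871551514)
stage 0.89 [278.8, 238.7, 94.2, 57.8] [ 0.528 -0.006  0.014] [ 0.481 -0.06   0.   ] [0.592 0.069 0.026]
  top rect 0.0139 ((537.2570190429688, 6.4706573486328125), (113.11959075927734, 132.78582763671875), 2.428701400756836)
near_cap 0.75 [270.1, 191.1, 18.8, 14.4] [0.625 0.142 0.015] [ 0.612  0.129 -0.   ] [0.658 0.188 0.03 ]
far_cap 0.68 [308.4, 260.6, 20.8, 25.1] [ 0.516 -0.099  0.015] [ 0.503 -0.111  0.001] [ 0.535 -0.079  0.032]
labels 0.57 [314.0, 210.7, 29.7, 28.7] [0.634 0.006 0.025] [ 0.614 -0.012  0.   ] [0.668 0.042 0.031]
plate_front 0.92 [240.2, 211.5] [0.533  0.1237 0.006 ]
plate_back 0.59 [215.4, 201.4] [0.5161 0.1944 0.006 ]
plate_mid 0.58 [229.7, 205.1] [0.531  0.1607 0.006 ]
stage 0.97 [274.4, 237.0] [0.5344 0.0103 0.    ]
side cam at [0.30624133 0.76348093 0.5139785 ]
plate 0.94 [283.4, 275.8, 74.2, 
[... 349 characters left out ...]
.271484375, 158.4853057861328), 3.5273892879486084)
near_cap 0.75 [227.8, 251.2, 25.3, 30.9] [0.627 0.156 0.016] [0.612 0.134 0.002] [0.646 0.167 0.033]
far_cap 0.61 [336.3, 190.9, 18.0, 12.6] [ 0.519 -0.088  0.018] [ 0.504 -0.108  0.011] [ 0.535 -0.077  0.032]
labels 0.81 [250.4, 209.9, 31.9, 29.6] [0.639 0.033 0.027] [ 0.615 -0.006  0.003] [0.667 0.047 0.032]
plate_front 0.64 [292.6, 254.4] [0.533  0.1106 0.006 ]
plate_back 0.9 [275.1, 293.1] [0.5246 0.209  0.006 ]
plate_mid 0.81 [285.4, 274.8] [0.5255 0.1638 0.006 ]
stage 0.66 [308.8, 225.5] [0.538  0.0119 0.    ]
1.0 [ 0.14717362 -0.58168293  0.40473354] [ 1.11603585e-05  9.92333885e-01  1.23585844e-01 -1.26203024e-05] 0.0930198781869268
```

```bash
python3 - <<'E'
import cv2,numpy as np
a=cv2.imread('pics/scene0.png');b=cv2.imread('pics/side0.png')
cv2.imwrite('pics/both0.png',np.hstack([cv2.resize(a[140:300,160:360],(400,320)),cv2.resize(b[140:330,180:400],(400,345))[:320]]))
E
```

```text
(no output)
```

View pics/both0.png

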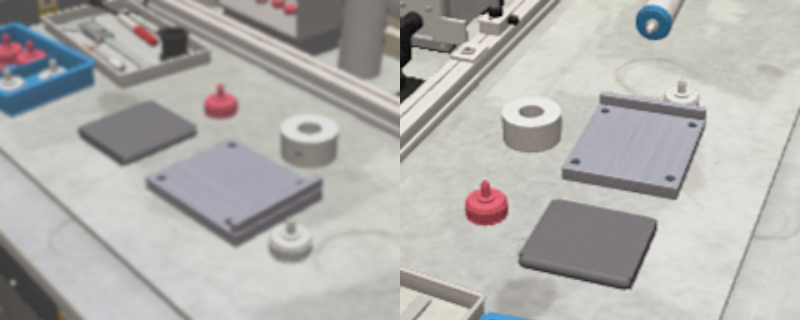

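View pics/scene0.png

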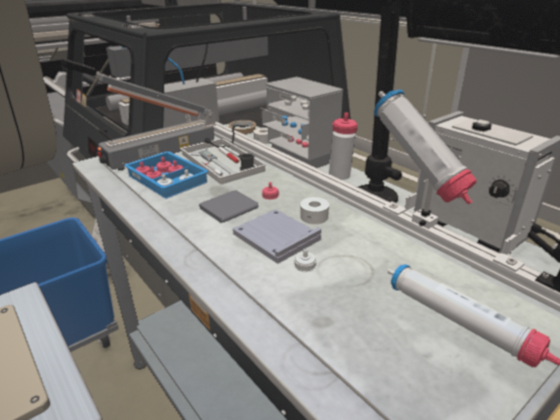

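```bash
python3 - <<'E'
from h import *
Ps=[]
for n in("scene","side"):
    im,D=r.capture(n); P=cloud(cam(n),D)[D>0]; Ps.append(P)
P=np.vstack(Ps)
H=np.full((13,23),0.)
for i in range(13):
  for j in range(23):
    x=.2+.05*i;y=-.7+.05*j
    k=(abs(P[:,0]-x)<.025)&(abs(P[:,1]-y)<.025)&(P[:,2]<.6)
    if k.sum()>3: H[i,j]=np.percentile(P[k,2],99)
print("cols y",-.7,"..",.4,"rows x .2...8, cm");print((H*100).round().astype(int))
k=(abs(P[:,0]-.525)<.06)&(P[:,1]>.215)&(P[:,1]<.4)&(P[:,2]>.01)
print("behind plate min y",P[k,1].min() if k.any() else None, P[k].max(0) if k.any() else '')
E
```

```text
cols y -0.7 .. 0.4 rows x .2...8, cm
[[-80 -80 -80 -80 -80 -80 -80 -80   0   0   0   0   0  43  29   0   0   0
    0   0   0   0   0]
 [-80 -80 -80 -80 -80 -80 -80 -80 -80   0   0   0   0   0   0   0   0   0
    0   0   0   0   0]
 [-79 -80 -80 -80 -80 -80 -80 -80 -80   0   0   0   0   0   0   0   0   0
    0   0   0   0 -80]
 [-80 -80 -80 -79 -80  -1  -1  -1  -1  -1  -1  -1  -1  -1  -1  -1  -1  -1
   -1  -1  -1  -1  -1]
 [-80   0   0   0   0   0   0   0   0   0   0   0   0   0   0   0   0   0
    0   0   0   0   3]
 [  0   0   1   1   0   0   0   0   0   0   0   0   0   0   0   0   0   0
    0   0   3   3   4]
 [ -2  -2  -2  -2   0   0   0   0   0   0   0   0   3   3   2   2   1   1
    1   0   4   2   3]
 [  0   0   0   0   0   0   0   0   0   3   0   0   2   3   2   2   1   1
    1   2   3   3   3]
 [  0   0  -2   0   0   5   5   5   5   5   3   0   0   3   3   3   1   2
    0   2   2   2   2]
 [  0   0  -1   0   0   0   4   0   0  17  21  23  26   0   3   3   0   3
    0   2   4   2   2]
 [  1   1   1   0   0   0  11  11   0  19  22  25  27  26   0   0   0   0
    0   2   4   2   2]
 [ -3  -3  -1   0   2  29  29  11  41  41  41  40  40   3   2   2   2   2
   12  13  13  13   2]
 [  0   0   1   1   2  -1  29   3  20  20  20  20  20   8  39  36  13  13
   19  19  19  19   2]]
behind plate min y 0.26103067900447813 [0.58494948 0.39989273 0.03887458]
```

```bash
python3 -m handwheel '[30,33,0,0,0,7,0, 30,33,0,0,0,7,0, 30,33,0,0,0,7,0, 30,33,0,0,0,7,0, 30,33,0,0,0,7,0]' 10
python3 -m handwheel '[30,33,0,0,0,7,0, 30,33,0,0,0,7,0, 30,33,0,0,0,7,0, 30,33,0,0,0,7,0, 33,35,0,0,0,7,0]'
python3 -m handwheel '[5,34,-7,0,0,7,0, 5,34,-7,0,0,1,0, 5,34,-7,0,0,0,0, 5,34,-7,0,0,0,0, 5,34,-7,0,0,0,0]'
python3 -m handwheel '[6,35,-7,0,0,0,0, 6,35,-7,0,0,0,0, 6,35,-7,0,0,0,0, 6,35,-7,0,0,0,0, 6,35,-7,0,0,0,0]'
```

```text
clock: 1.52
tool_pos: [0.2881, -0.426, 0.4048]
tool_rot: [0.0, 0.908, 0.419, 0.0]
force: [0.5, -0.8, 0.7]
gripper_width: 0.064
grasp_force: 0.0
clock: 1.93
tool_pos: [0.4289, -0.272, 0.4051]
tool_rot: [0.0, 0.74, 0.673, 0.0]
force: [0.4, -0.3, -0.4]
gripper_width: 0.0311
grasp_force: 0.0
clock: 2.35
tool_pos: [0.4529, -0.1022, 0.3696]
tool_rot: [0.0, 0.693, 0.721, 0.0]
force: [0.3, 0.2, -1.3]
gripper_width: 0.0012
grasp_force: 0.0
clock: 2.77
tool_pos: [0.483, 0.0729, 0.3347]
tool_rot: [0.0, 0.693, 0.721, 0.0]
force: [1.1, -0.9, 0.1]
gripper_width: 0.0005
grasp_force: 0.0
```

```bash
python3 -m handwheel '[9,33,-7,0,0,0,0, 9,33,-7,0,0,0,0, 9,33,-7,0,0,0,0, 9,33,-7,0,0,0,0, 7,30,-7,0,0,0,0]'
python3 - <<'E'
from h import *
im,D=r.capture("wrist"); c=cam("wrist"); cv2.imwrite("pics/w1.png",im[...,::-1]); P=cloud(c,D)
print(-c[3].T@c[4])
for t in ("plate","stage"):
    for m in r.masks_of(t,"wrist")[:1]:
        Q=P[m['mask']&(D>0)]; z=np.median(Q[:,2]); T=Q[abs(Q[:,2]-z)<.004]
        print(t,m['score'],m['bbox'],z,cv2.minAreaRect((T[:,:2]*1000).astype(np.float32)),np.percentile(T,[1,99],0).round(4).tolist())
for t in("plate_front","plate_back","plate_mid"):
    for p in r.pinpoint(t,"wrist")[:1]: print(t,p['score'],p['at'],ray_z(c,p['at'],.006).round(4))
s=r.get_state(); print(s['clock'],s['tool_pos'])
E
```

```text
clock: 3.18
tool_pos: [0.5263, 0.2352, 0.2995]
tool_rot: [0.0, 0.693, 0.721, 0.0]
force: [-0.2, -0.1, 0.4]
gripper_width: 0.0003
grasp_force: 0.0
[0.52398939 0.30788464 0.27784531]
plate 0.98 [276.1, 269.0, 115.6, 60.3] 0.009435096056703205 ((527.701416015625, 187.67445373535156), (96.06086730957031, 47.996028900146484), 2.806781053543091) [[0.4796, 0.1691, 0.0056], [0.5744, 0.2125, 0.0113]]
plate_back 0.68 [275.3, 239.0] [0.5277 0.2133 0.006 ]
plate_mid 0.78 [273.2, 292.9] [0.5279 0.1645 0.006 ]
3.4833 [0.52600235 0.23245433 0.29990735]
```

View pics/w1.png

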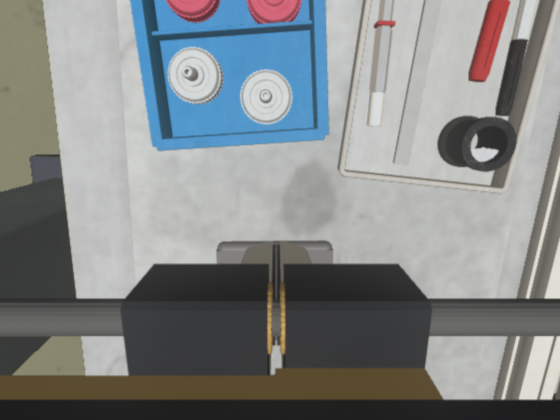

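```bash
python3 -m handwheel '[0,5,-22,-1.6,0,0,0, 0,5,-22,-1.6,0,0,0, 0,5,-22,-1.6,0,0,0, 0,5,-22,-1.6,0,0,0, 0,5,-22,-1.6,0,0,0]'
python3 -m handwheel '[0,0,-1,0,0,0,0, 0,0,-1,0,0,0,0, 0,-5,-0.5,0,0,0,0, 0,-5,0,0,0,0,0, 0,-5,0,0,0,0,0]'
```

```text
clock: 3.9
tool_pos: [0.5265, 0.2569, 0.1898]
tool_rot: [0.049, 0.692, 0.718, -0.05]
force: [-0.8, -0.1, 0.6]
gripper_width: 0.0007
grasp_force: 0.0
clock: 4.32
tool_pos: [0.5265, 0.2421, 0.1886]
tool_rot: [0.049, 0.692, 0.718, -0.049]
force: [-0.2, -0.4, 0.6]
gripper_width: 0.0005
grasp_force: 0.0
```

```bash
python3 -m handwheel '[0.2,-4,0,0,0,0,0, 0.2,-4,0,0,0,0,0, 0.2,-4,0,0,0,0,0, 0.2,-4,0,0,0,0,0, 0.2,-4,0,0,0,0,0]'
python3 -m handwheel '[0.2,-4,0,0,0,0,0, 0.2,-4,0,0,0,0,0, 0.2,-4,0,0,0,0,0, 0.2,-2,0,0,0,0,0, 0.2,-2,0,0,0,0,0]'
python3 - <<'E'
from h import *
im,D=r.capture("side"); c=cam("side"); cv2.imwrite("pics/s2.png",cv2.resize(im[150:330,200:400,::-1],(800,600)[:2]))
for t in("plate_front","plate_back","plate_mid"):
    for p in r.pinpoint(t,"side")[:1]: print(t,p['score'],p['at'],ray_z(c,p['at'],.006).round(4))
E
```

```text
clock: 4.73
tool_pos: [0.5271, 0.2228, 0.1874]
tool_rot: [0.048, 0.692, 0.719, -0.05]
force: [-0.2, 1.5, 1.2]
gripper_width: 0.0005
grasp_force: 0.8
clock: 5.15
tool_pos: [0.528, 0.2068, 0.1872]
tool_rot: [0.048, 0.692, 0.719, -0.05]
force: [0.5, 1.2, 0.6]
gripper_width: 0.0003
grasp_force: 0.7
plate_front 0.96 [299.0, 241.4] [0.5354 0.0725 0.006 ]
plate_back 0.75 [281.3, 275.8] [0.5304 0.1683 0.006 ]
plate_mid 0.89 [292.9, 258.8] [0.5285 0.1215 0.006 ]
```

View pics/s2.png

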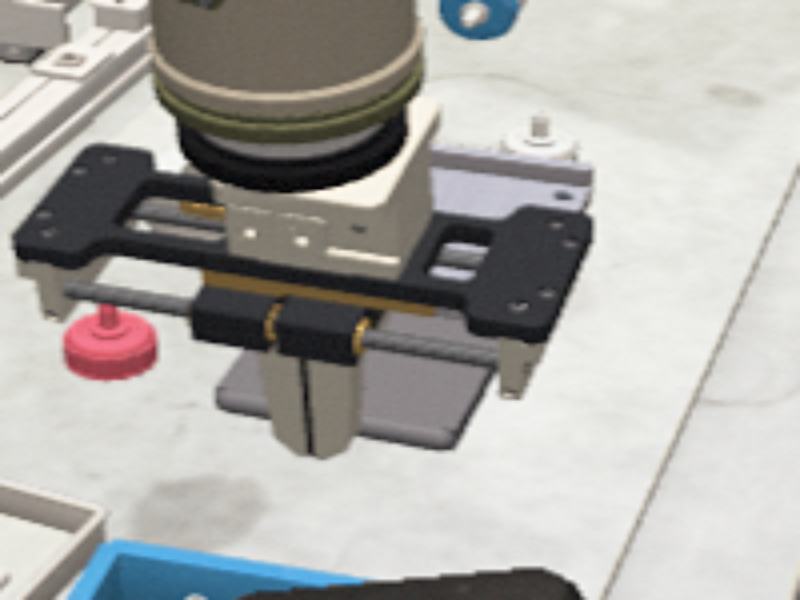

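```bash
python3 -m handwheel '[0,-2,0,0,0,0,0, 0,-2,0,0,0,0,0, 0,-1.5,0,0,0,0,0, 0,-1,0,0,0,0,0, 0,-1,0,0,0,0,0]'
python3 -m handwheel '[0,-1,0,0,0,0,0, 0,-1,0,0,0,0,0, 0,-1,0,0,0,0,0, 0,0,0,0,0,0,0, 0,0,0,0,0,0,0]'
```

```text
clock: 5.77
tool_pos: [0.5279, 0.1995, 0.1871]
tool_rot: [0.048, 0.692, 0.719, -0.05]
force: [-0.8, 1.7, -1.4]
gripper_width: 0.0002
grasp_force: 0.7
clock: 6.18
tool_pos: [0.5275, 0.198, 0.1872]
tool_rot: [0.047, 0.692, 0.719, -0.049]
force: [-3.5, 10.2, 0.3]
gripper_width: 0.0007
grasp_force: 5.1
```

```bash
python3 -m handwheel '[0,-0.3,2,0,0,0,0, 0,-0.2,2,0,0,0,0, 0,-0.2,2,0,0,0,0, 0,-0.3,2,0,0,0,0, 0,-0.3,2,0,0,0,0]'
python3 - <<'E'
from h import *
im,D=r.capture("side"); c=cam("side"); cv2.imwrite("pics/s3.png",cv2.resize(im[180:300,240:360,::-1],(600,600)))
E
```

```text
clock: 6.6
tool_pos: [0.5271, 0.1971, 0.1971]
tool_rot: [0.046, 0.692, 0.719, -0.05]
force: [-5.6, 13.4, 0.7]
gripper_width: 0.0004
grasp_force: 6.5
```

View pics/s3.png

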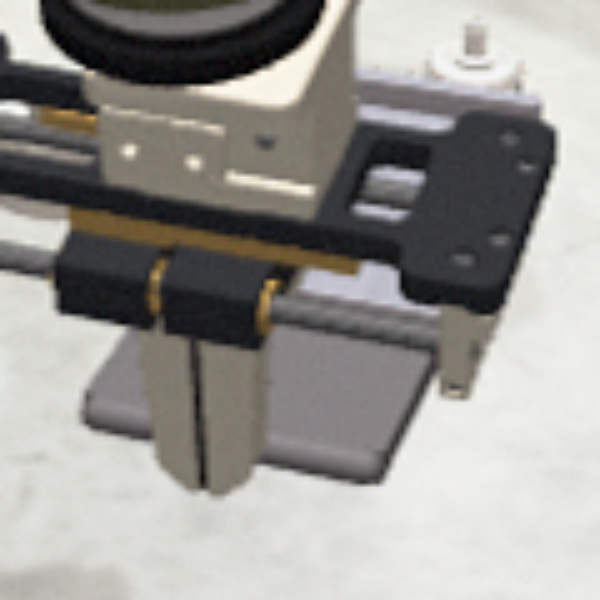

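```bash
cat >> h.py <<'E'
def tilt(n="side"):
    im,D=r.capture(n); c=cam(n); P=cloud(c,D)
    ms=r.masks_of("plate",n)
    if not ms: print("no plate"); return im
    m=ms[0]; k=cv2.erode(m['mask'].astype(np.uint8),np.ones((3,3)))>0
    Q=P[k&(D>0)]; best=None; rng=np.random.default_rng(0)
    for _ in range(300):
        a,b,d=Q[rng.choice(len(Q),3,False)]; N=np.cross(b-a,d-a); l=np.linalg.norm(N)
        if l<1e-5: continue
        N/=l; i=abs((Q-a)@N)<.0015
        if best is None or i.sum()>best.sum(): best=i
    T=Q[best]; N=np.linalg.svd(T-T.mean(0),full_matrices=False)[2][2]; N*=np.sign(N[2])
    print(n,round(m['score'],2),m['bbox'],"n",len(T),len(Q),"normal",N.round(3),"mean",T.mean(0).round(3),"lo",np.percentile(T,2,0).round(3),"hi",np.percentile(T,98,0).round(3))
    for t in("plate_front","plate_back"):
        for p in r.pinpoint(t,n)[:1]: print(t,round(p['score'],2),np.round(p['at']))
    return im
E
python3 -c "
from h import *
tilt();tilt('scene');print(r.get_state()['force'])"
```

```text
side 0.87 [291.1, 260.6, 67.9, 32.2] n 703 895 normal [ 0.004 -0.106  0.994] mean [0.511 0.131 0.019] lo [0.481 0.097 0.015] hi [0.572 0.162 0.023]
plate_front 0.83 [303. 239.]
plate_back 0.94 [285. 268.]
scene 0.64 [241.0, 214.8, 61.2, 36.6] n 904 1042 normal [ 0.006 -0.105  0.994] mean [0.525 0.116 0.017] lo [0.482 0.079 0.012] hi [0.571 0.154 0.021]
plate_front 0.79 [254. 219.]
plate_back 0.94 [227. 202.]
[-5.83590746 11.94213374 -0.09706778]
```

```bash
python3 -m handwheel '[-0.3,-0.6,3.5,0,0,0,0, -0.3,-0.7,3.5,0,0,0,0, -0.3,-0.8,3.5,0,0,0,0, 0,-1,3.5,0,0,0,0, 0,-1.2,3.5,0,0,0,0]'
python3 -c "
from h import *
tilt('scene')"
```

```text
clock: 7.47
tool_pos: [0.5267, 0.1933, 0.2154]
tool_rot: [0.047, 0.692, 0.719, -0.049]
force: [-5.1, 14.9, 4.5]
gripper_width: 0.0001
grasp_force: 7.6
no plate
```

```bash
python3 -c "
from h import *
tilt('side');im=tilt('scene');cv2.imwrite('pics/c4.png',cv2.resize(im[150:270,190:330,::-1],(700,600)))"
```

```text
side 0.94 [292.6, 253.1, 74.0, 25.9] n 541 697 normal [ 0.02  -0.302  0.953] mean [0.51  0.123 0.03 ] lo [0.481 0.083 0.017] hi [0.571 0.158 0.041]
plate_front 0.96 [302. 243.]
plate_back 0.69 [285. 257.]
scene 0.86 [240.8, 210.1, 60.4, 40.1] n 998 1247 normal [ 0.024 -0.3    0.954] mean [0.525 0.112 0.025] lo [0.481 0.076 0.014] hi [0.571 0.149 0.037]
plate_front 0.93 [251. 223.]
plate_back 0.78 [228. 196.]
```

View pics/c4.png

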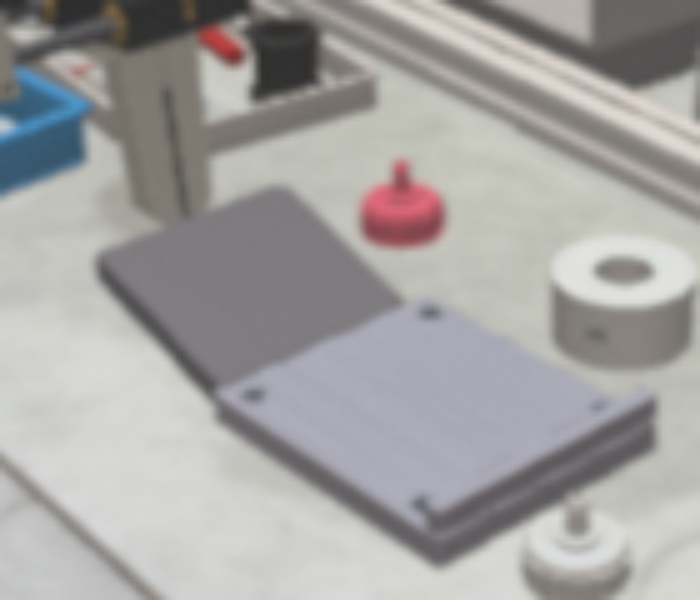

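```bash
python3 -m handwheel '[0,1.1,-5.6,0,0,0,0, 0,1,-5.6,0,0,0,0, 0,0.9,-5.6,0,0,0,0, 0,0.8,-5.6,0,0,0,0, 0,0.6,-5.6,0,0,0,0]'
python3 -m handwheel '[0,3,0,0,0,0,0, 0,3,0,0,0,0,0, 0,-7,1,2,0,0,0, 0,-8,1,2,0,0,0, 0,-8,0,2,0,0,0]'
python3 -c "
from h import *
tilt('side');s=r.get_state();print(s['tool_pos'],s['tool_rot'],s['force'])"
```

```text
clock: 8.38
tool_pos: [0.5265, 0.1974, 0.1865]
tool_rot: [0.047, 0.692, 0.719, -0.049]
force: [-2.0, 10.2, 5.5]
gripper_width: 0.0
grasp_force: 4.5
clock: 8.8
tool_pos: [0.5274, 0.1787, 0.1895]
tool_rot: [0.012, 0.693, 0.721, -0.011]
force: [-4.4, 10.1, 5.4]
gripper_width: 0.0004
grasp_force: 5.5
side 0.62 [290.8, 264.0, 66.7, 37.7] n 796 959 normal [-0.     0.004  1.   ] mean [0.51  0.13  0.013] lo [0.481 0.095 0.011] hi [0.57  0.163 0.014]
plate_front 0.72 [303. 242.]
plate_back 0.69 [283. 274.]
[0.52741783 0.17884673 0.18956341] [ 0.01170492  0.69367023  0.72010648 -0.01145718] [-1.74543354  6.17512222  0.49923476]
```

```bash
python3 -m handwheel '[0,3,0,0,0,0,0, 0,-6,-1,1.9,0,0,0, 0,0,-1,0,0,0,0, 0,0,-0.5,0,0,0,0, 0,0,0,0,0,0,0]'
python3 -m handwheel '[0,-1,0,0,0,0,0, 0,-1,0,0,0,0,0, 0,-1,0,0,0,0,0, 0,-0.5,0,0,0,0,0, 0,0,0,0,0,0,0]'
```

```text
clock: 9.42
tool_pos: [0.5273, 0.1752, 0.1864]
tool_rot: [0.001, 0.694, 0.72, -0.001]
force: [0.0, -1.7, 2.3]
gripper_width: 0.0003
grasp_force: 0.9
clock: 9.83
tool_pos: [0.5272, 0.1729, 0.1865]
tool_rot: [0.0, 0.693, 0.721, 0.0]
force: [0.0, 6.5, 0.9]
gripper_width: 0.0006
grasp_force: 3.4
```

```bash
python3 -m handwheel '[0,-0.7,2.5,0,0,0,0, 0,-0.2,3,0,0,0,0, 0,-0.3,3,0,0,0,0, 0,-0.4,3,0,0,0,0, 0,-0.5,3,0,0,0,0]'
python3 -m handwheel '[0,-0.6,3,0,0,0,0, 0,-0.6,3,0,0,0,0, 0,-0.7,3,0,0,0,0, 0,-0.8,3,0,0,0,0, 0,0,0,0,0,0,0]'
python3 -c "
from h import *
tilt('side');s=r.get_state();print(s['tool_pos'],s['force'])"
```

```text
clock: 10.25
tool_pos: [0.5271, 0.1714, 0.2012]
tool_rot: [-0.0, 0.693, 0.721, 0.001]
force: [1.3, 11.2, -0.2]
gripper_width: 0.0004
grasp_force: 5.5
clock: 10.67
tool_pos: [0.5273, 0.1687, 0.2139]
tool_rot: [-0.0, 0.693, 0.721, 0.001]
force: [-1.2, 10.2, 3.0]
gripper_width: 0.0005
grasp_force: 5.6
side 0.91 [292.9, 253.7, 72.6, 29.9] n 574 758 normal [ 0.019 -0.292  0.956] mean [0.511 0.123 0.029] lo [0.481 0.082 0.017] hi [0.571 0.158 0.039]
plate_front 0.72 [301. 241.]
plate_back 0.66 [285. 258.]
[0.52724522 0.16884886 0.21342958] [-0.56712034 11.09755057  3.37618537]
```

```bash
python3 -m handwheel '[0,-0.8,0.5,0,0,0,0, 0,-0.8,0.5,0,0,0,0, 0,-0.8,0.5,0,0,0,0, 0,0,0,0,0,0,0, 0,0,0,0,0,0,0]'
python3 -c "
from h import *
tilt('side');s=r.get_state();print(s['tool_pos'],s['force'])"
```

```text
clock: 11.28
tool_pos: [0.5273, 0.1676, 0.2155]
tool_rot: [-0.001, 0.693, 0.721, 0.002]
force: [-1.9, 17.3, 4.5]
gripper_width: 0.0007
grasp_force: 9.2
side 0.98 [292.5, 254.2, 70.7, 29.6] n 580 778 normal [ 0.017 -0.307  0.951] mean [0.512 0.122 0.03 ] lo [0.481 0.081 0.016] hi [0.571 0.157 0.041]
plate_front 0.89 [300. 240.]
plate_back 0.84 [287. 258.]
[0.52726166 0.16764306 0.21540791] [-1.93417578 18.23370951  4.73105479]
```

```bash
python3 -m handwheel '[0,-0.9,3.3,0,0,0,0, 0,-1.1,3.2,0,0,0,0, 0,-1.2,3.2,0,0,0,0, 0,-1.4,3.1,0,0,0,0, 0,-1.6,3,0,0,0,0]'
python3 -c "
from h import *
tilt('side');s=r.get_state();print(s['tool_pos'],s['force'])"
```

```text
clock: 11.9
tool_pos: [0.5275, 0.1614, 0.2318]
tool_rot: [-0.001, 0.693, 0.721, 0.002]
force: [-2.6, 17.2, 8.1]
gripper_width: 0.0001
grasp_force: 8.9
no plate
[0.52756542 0.16119928 0.23214585] [-3.02099187 17.79485428  8.28015982]
```

```bash
python3 -m handwheel '[0,-1.5,2,0,0,0,0, 0,-1.6,2,0,0,0,0, 0,-1.7,2,0,0,0,0, 0,-1.8,2,0,0,0,0, 0,-1.5,1.5,0,0,0,0]'
python3 -c "
from h import *
tilt('scene');tilt('side');s=r.get_state();print(s['tool_pos'],s['force'])"
```

```text
clock: 12.42
tool_pos: [0.5279, 0.1544, 0.2426]
tool_rot: [-0.001, 0.693, 0.721, 0.004]
force: [-4.8, 25.6, 16.9]
gripper_width: 0.0004
grasp_force: 13.1
scene 0.58 [241.2, 206.1, 60.2, 50.0] n 1163 1596 normal [ 0.032 -0.601  0.799] mean [0.526 0.107 0.039] lo [0.482 0.075 0.016] hi [0.571 0.138 0.063]
plate_front 0.59 [254. 221.]
side 0.89 [293.6, 240.4, 65.5, 22.2] n 157 331 normal [-0.05   0.858  0.511] mean [0.519 0.144 0.06 ] lo [0.482 0.14  0.056] hi [0.568 0.149 0.064]
plate_front 0.69 [296. 243.]
plate_back 0.9 [290. 238.]
[0.5280311  0.15330415 0.24221669] [-2.81961271 16.52283838 12.27841305]
```

```bash
python3 -m handwheel '[0,-1.8,0.8,0,0,0,0, 0,-1.8,0.8,0,0,0,0, 0,-2,0.8,0,0,0,0, 0,-2,0.8,0,0,0,0, 0,-2,0.8,0,0,0,0]'
python3 -c "
from h import *
im=tilt('scene');cv2.imwrite('pics/c5.png',cv2.resize(im[150:270,190:330,::-1],(700,600)));s=r.get_state();print(s['tool_pos'],s['force'])"
```

```text
clock: 13.23
tool_pos: [0.5284, 0.1462, 0.2485]
tool_rot: [-0.001, 0.693, 0.721, 0.006]
force: [-8.3, 33.9, 28.8]
gripper_width: 0.0007
grasp_force: 17.7
scene 0.74 [242.8, 205.4, 57.9, 52.0] n 1196 1629 normal [ 0.038 -0.702  0.712] mean [0.526 0.104 0.041] lo [0.482 0.077 0.014] hi [0.573 0.131 0.067]
plate_front 0.7 [252. 221.]
plate_back 0.96 [234. 184.]
[0.52846747 0.14614612 0.24873124] [-7.5187088  30.15073553 26.55511758]
```

```bash
python3 -m handwheel '[0,-1.4,0.8,0,0,0,0, 0,-1.6,0.8,0,0,0,0, 0,-1.8,0.8,0,0,0,0, 0,-1.8,0.5,0,0,0,0, 0,-1.8,0.5,0,0,0,0]'
python3 -c "
from h import *
im=tilt('scene');s=r.get_state();print(s['tool_pos'],s['force'])"
```

```text
clock: 13.85
tool_pos: [0.5289, 0.1393, 0.2542]
tool_rot: [-0.002, 0.693, 0.721, 0.008]
force: [-15.2, 41.1, 42.6]
gripper_width: 0.0003
grasp_force: 21.6
scene 0.77 [242.7, 203.8, 57.7, 51.9] n 1199 1656 normal [ 0.045 -0.773  0.633] mean [0.527 0.101 0.044] lo [0.483 0.076 0.014] hi [0.573 0.126 0.073]
plate_front 0.58 [252. 222.]
plate_back 0.7 [233. 182.]
[0.52898864 0.13917812 0.25441868] [-15.03546539  38.00994955  40.55641686]
```

```bash
python3 -m handwheel '[0.1,-1.5,3.5,0,0,0,0, 0.1,-2.8,3.4,0,0,0,0, 0.1,-3.4,3,0,0,0,0, 0.1,-3.8,2.6,0,0,0,0, 0.1,-4,2.4,0,0,0,0]'
python3 -c "
from h import *
im=tilt('scene');s=r.get_state();print(s['tool_pos'],s['force'])"
```

```text
clock: 14.47
tool_pos: [0.5274, 0.1165, 0.2615]
tool_rot: [0.001, 0.693, 0.721, -0.001]
force: [-0.1, 0.7, -0.2]
gripper_width: 0.0006
grasp_force: 0.2
scene 0.91 [246.9, 202.7, 44.6, 55.7] n 1142 1511 normal [ 0.054 -0.954  0.295] mean [0.526 0.086 0.053] lo [0.484 0.074 0.019] hi [0.572 0.098 0.087]
plate_front 0.77 [252. 222.]
plate_back 0.87 [243. 178.]
[0.52735886 0.11631307 0.2610666 ] [0.52977046 0.53463718 0.44783682]
```

```bash
python3 -m handwheel '[0.1,-2,-4,0,0,0,0, 0.1,-3,-4,0,0,0,0, 0.2,-4,-4,0,0,0,0, 0.2,-4,-3,0,0,0,0, 0.2,-4,0,0,0,0,0]'
python3 -c "
from h import *
im=tilt('scene');s=r.get_state();print(s['tool_pos'],s['force'])"
```

```text
clock: 15.08
tool_pos: [0.5279, 0.0994, 0.2455]
tool_rot: [-0.0, 0.693, 0.721, -0.001]
force: [-0.1, -0.3, 0.0]
gripper_width: 0.0004
grasp_force: 0.1
scene 0.86 [250.5, 203.8, 43.7, 52.3] n 1151 1462 normal [ 0.064 -0.995  0.071] mean [0.527 0.076 0.054] lo [0.484 0.071 0.017] hi [0.573 0.081 0.089]
plate_front 0.91 [250. 225.]
plate_back 0.87 [247. 180.]
[0.52850301 0.0996871  0.2469373 ] [ 0.19873286 -0.07957482  0.35364615]
```

```bash
python3 -m handwheel '[0.1,-3,0,0,0,0,0, 0.1,-3,0,0,0,0,0, 0.1,-3,-1,0,0,0,0, 0.2,-3,-2,0,0,0,0, 0.2,-3,-2,0,0,0,0]'
python3 -c "
from h import *
im=tilt('scene');cv2.imwrite('pics/c6.png',cv2.resize(im[150:270,190:330,::-1],(700,600)));s=r.get_state();print(s['tool_pos'],s['force'])"
```

```text
clock: 15.7
tool_pos: [0.5292, 0.0846, 0.2418]
tool_rot: [0.001, 0.693, 0.721, -0.001]
force: [0.0, 0.4, 0.0]
gripper_width: 0.0006
grasp_force: 0.0
scene 0.79 [253.5, 205.2, 42.7, 47.3] n 985 1202 normal [-0.063  0.975  0.211] mean [0.528 0.063 0.054] lo [0.485 0.055 0.018] hi [0.574 0.072 0.087]
plate_front 0.76 [253. 224.]
plate_back 0.9 [255. 183.]
[0.52903514 0.08477493 0.24161958] [ 0.01639463  0.70422416 -0.00143217]
```

View pics/c6.png

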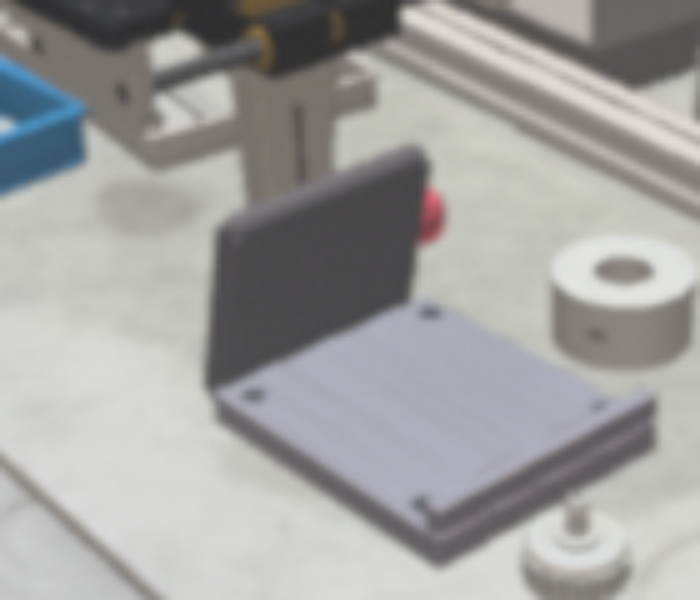

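```bash
python3 -m handwheel '[0.1,-4,-1,0,0,0,0, 0.1,-4,-2,0,0,0,0, 0.2,-4,-2,0,0,0,0, 0.2,-4,-3,0,0,0,0, 0.2,-4,-3,0,0,0,0]'
python3 -c "
from h import *
im=tilt('scene');s=r.get_state();print(s['tool_pos'],s['force'])"
```

```text
clock: 16.32
tool_pos: [0.5299, 0.0644, 0.2305]
tool_rot: [0.001, 0.693, 0.72, -0.001]
force: [0.0, -0.4, 0.7]
gripper_width: 0.0005
grasp_force: 0.0
scene 0.66 [259.4, 223.4, 64.8, 37.2] n 829 1157 normal [ 0.001 -0.001  1.   ] mean [0.527 0.048 0.026] lo [0.485 0.012 0.025] hi [0.574 0.09  0.027]
plate_front 0.76 [242. 212.]
[0.52984588 0.06474047 0.23062014] [ 0.5056888  -1.61099502  1.29163883]
```

```bash
python3 -m handwheel '[-0.4,10,0,0,0,0,0, -0.4,15,0,0,0,0,0, -0.4,15,0,0,0,0,0, -0.4,10,0,0,0,0,0, 0,0,0,0,0,0,0]'
python3 -m handwheel '[0,0,-7,0,0,0,0, 0,0,-7,0,0,0,0, 0,0,-7,0,0,0,0, 0,0,-5,0,0,0,0, 0,0,0,0,0,0,0]'
python3 -c "
from h import *
im=tilt('scene');im2=tilt('side');cv2.imwrite('pics/c7.png',np.hstack([cv2.resize(im[150:270,190:330,::-1],(400,400)),cv2.resize(im2[150:310,220:380,::-1],(400,400))]))"
```

```text
clock: 16.93
tool_pos: [0.5282, 0.1171, 0.231]
tool_rot: [0.0, 0.693, 0.721, -0.0]
force: [0.7, 0.8, 0.6]
gripper_width: 0.0004
grasp_force: 0.0
clock: 17.35
tool_pos: [0.5274, 0.1143, 0.2027]
tool_rot: [-0.0, 0.694, 0.72, -0.002]
force: [0.6, -0.5, -0.4]
gripper_width: 0.0009
grasp_force: 0.0
scene 0.92 [258.6, 223.0, 63.7, 37.6] n 897 1271 normal [-0.     0.001  1.   ] mean [0.529 0.051 0.026] lo [0.485 0.013 0.025] hi [0.576 0.093 0.027]
plate_front 0.84 [244. 212.]
plate_back 0.96 [277. 228.]
side 0.81 [303.1, 233.2, 67.7, 40.1] n 650 945 normal [-0.005  0.004  1.   ] mean [0.514 0.061 0.027] lo [0.484 0.018 0.025] hi [0.575 0.101 0.028]
plate_front 0.65 [294. 246.]
plate_back 0.57 [314. 214.]
```

View pics/c7.png

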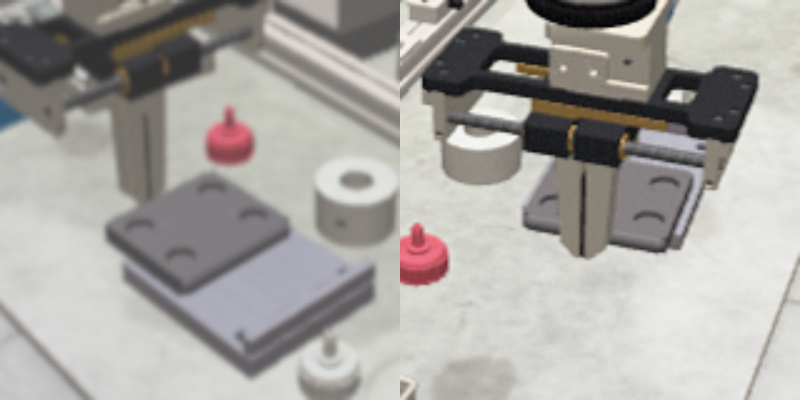

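```bash
python3 -m handwheel '[2,-2,0,0,0,0,0, 0.2,-4,0,0,0,0,0, 0.2,-4,0,0,0,0,0, 0.2,-4,0,0,0,0,0, 0.2,-4,0,0,0,0,0]'
python3 -m handwheel '[0.2,-4,0,0,0,0,0, 0.2,-4,0,0,0,0,0, 0.2,-4,0,0,0,0,0, 0.2,-4,0,0,0,0,0, 0.2,-4,0,0,0,0,0]'
python3 -c "
from h import *
tilt('scene');tilt('side')"
```

```text
clock: 18.17
tool_pos: [0.5313, 0.0966, 0.205]
tool_rot: [0.001, 0.693, 0.721, -0.0]
force: [0.3, 1.5, 2.0]
gripper_width: 0.0008
grasp_force: 1.0
clock: 18.58
tool_pos: [0.5321, 0.0765, 0.2049]
tool_rot: [0.001, 0.693, 0.721, -0.001]
force: [-0.7, 2.5, 1.2]
gripper_width: 0.0007
grasp_force: 1.1
scene 0.95 [270.5, 228.5, 63.7, 41.6] n 915 1253 normal [ 0.001 -0.01   1.   ] mean [0.527 0.014 0.026] lo [ 0.485 -0.023  0.024] hi [0.573 0.056 0.027]
plate_front 0.74 [256. 215.]
plate_back 0.93 [284. 236.]
side 0.67 [310.2, 222.7, 63.7, 36.7] n 605 911 normal [0. 0. 1.] mean [0.516 0.027 0.027] lo [ 0.485 -0.016  0.026] hi [0.577 0.065 0.028]
plate_front 0.57 [300. 235.]
plate_back 0.69 [318. 207.]
```

```bash
python3 -m handwheel '[0.2,-3,0,0,0,0,0, 0.2,-3,0,0,0,0,0, 0,-3,0,0,0,0,0, 0,0,0,0,0,0,0, 0,3,0,0,0,0,0]'
python3 -m handwheel '[0,10,0,0,0,0,0, 0,20,10,0,0,0,0, 0,10,25,0,0,0,0, 0,0,30,0,0,0,0, 0,0,30,0,0,0,0]'
python3 - <<'E'
from h import *
im=tilt('scene');im2=tilt('side')
cv2.imwrite('pics/c8.png',np.hstack([cv2.resize(im[150:290,190:330,::-1],(400,400)),cv2.resize(im2[150:310,220:380,::-1],(400,400))]))
c=cam('scene');D=r.capture('scene')[1];P=cloud(c,D)
for t in("near_cap","far_cap","labels"):
    for m in r.masks_of(t,'scene')[:1]: print(t,m['bbox'],np.median(P[m['mask']&(D>0)],0).round(3))
s=r.get_state();print(s['clock'],s['tool_pos'],s['force'])
E
```

```text
clock: 19.4
tool_pos: [0.5326, 0.0704, 0.2049]
tool_rot: [0.001, 0.694, 0.72, -0.001]
force: [0.4, -0.6, -0.3]
gripper_width: 0.0004
grasp_force: 0.0
clock: 19.82
tool_pos: [0.5319, 0.1124, 0.3002]
tool_rot: [-0.0, 0.693, 0.721, -0.001]
force: [1.2, 0.5, 0.2]
gripper_width: 0.0005
grasp_force: 0.0
scene 0.69 [275.6, 232.4, 65.0, 38.4] n 1027 1414 normal [ 0.004 -0.001  1.   ] mean [0.53  0.006 0.026] lo [ 0.486 -0.032  0.025] hi [0.577 0.049 0.027]
plate_front 0.97 [259. 218.]
plate_back 0.85 [290. 238.]
side 0.73 [310.6, 219.7, 62.9, 38.3] n 1115 1628 normal [-0.005  0.006  1.   ] mean [0.53  0.019 0.027] lo [ 0.486 -0.024  0.025] hi [0.576 0.057 0.028]
plate_front 0.88 [304. 230.]
plate_back 0.87 [318. 201.]
near_cap [270.8, 189.6, 14.5, 14.8] [0.625 0.141 0.014]
far_cap [306.9, 260.1, 17.3, 26.2] [ 0.516 -0.098  0.015]
labels [316.2, 212.1, 29.4, 29.9] [0.633 0.006 0.025]
20.4167 [0.53222911 0.11083078 0.29886895] [ 0.37121323 -0.23482488  0.58262342]
```

View pics/c8.png

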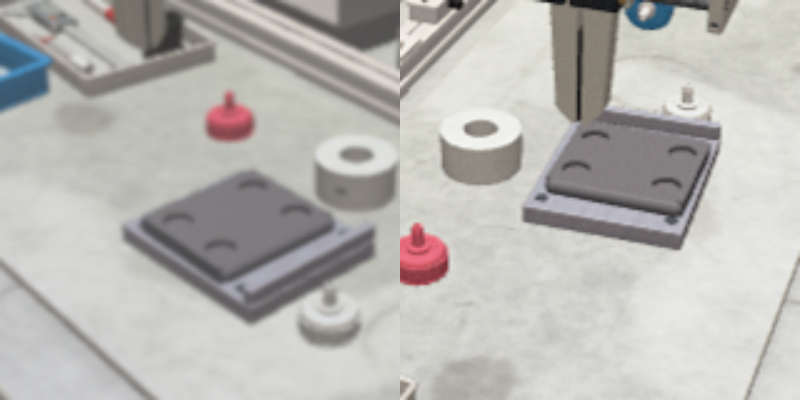

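The plate lies fully on the stage with its four pockets up, at about (238,222) in the left view. The bystanders are unmoved and the robot is clear of everything.

```bash
python3 -c "
from workcell import r
print(r.finish_job())"
```

```text
the job is handed in; nothing more can be done
None
```

The plate was pushed against the wall, flipped over its front edge and handed in lying flat and fully on the stage, pockets up, with both caps and the labels unmoved; the first tip slipped at about 17°, so I lowered the plate back to the bench and tipped it again.

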